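# Switch the bench air to the yellow outlet

### The arm

A 6-joint arm with a two-finger parallel gripper is mounted at the origin on the work surface. World frame = base frame: x ahead of the robot, y to its left, z up, the work surface at z = 0. Lengths are in m, angles in degrees, forces in N, time in s.
With the tool pointing down it reaches from about 0.4 to 0.825 m from the base axis. Payload 7 kg.
Tool frame: the origin (TCP) lies midway between the tips of the shut fingers; the grasp point (between the pads) lies 19 mm behind it (r.grip_depth is the distance from the TCP to the grasp point, in m); z points along the fingers, y is the line along which they close (so a half turn about z gives the same grasp; the last joint's range is limited). The gripper opens to 88 mm and grips with 3 to 60 N. Pads are 19 mm wide; open, the fingers measure 130 mm over their backs; the gripper's body (78 mm by 193 mm) begins 47 mm behind the grasp point.
Start: joints at [88.929, 20.546, 0.682, 0, -70.136, -16.507], TCP at [0.204, 0.643, 0.227] pointing down, gripper open.
Joint ranges: [-176.03, 176.03], [-82.01, 121.73], [-58.28, 71.71], [-173.87, 95.51], [-174.79, -0.11], [-173.66, 173.66]. Speed limits (degrees/s): [136.94, 136.94, 172.46, 180, 180, 180].

### API

Orientations are given as [roll, pitch, yaw] about the fixed x, y, z axes, in that order (R = Rz(yaw) Ry(pitch) Rx(roll)).
In Python, from plant import r, capture, close_job, search_frame, outline_of gives the robot as it stands.
- The arm moves only by the shell command python3 -m creep 'ROWS' [FORCE]. ROWS is JSON, a list of rows, each a list of 7 numbers: the finger opening in mm, from 0 to 87.6, then the shift along the world's x, y, z in units of 25 mm (1.0 is 25 mm), then the turn, a rotation vector about the world's x, y, z in degrees. In form: [[hand, x, y, z, ax, ay, az], ...]. A call has 1 to 8 rows; each row shifts and turns the commanded pose from where the row before left it; what a row does not reach is not made up. A row lasts 1/12 s, in which the tool goes at most 41.7 mm and 7.16 degrees, less where a joint would pass 70% of its speed; a pose out of reach is approached as far as the arm can. A call is refused whole if a number of a shift passes 1 or a number of a turn 7.16, either way. A call with a gripper value outside its range is refused whole. The fingers move at their own pace and stop on an object; FORCE is the grip in N (left out, the last holds). Time passes only in rows, so rows that do not move let the fingers close. It gives the time, the measured TCP pose, the force, the opening and the grip force at its end, in the units of the state.
- r.get_state(): the state, without advancing time (a new reading comes with each control period).
- capture(name): name is "side" or "top" or "wrist"; returns a dict with "frame" (384x512x3 uint8, red, green, blue), "K" (3x3 intrinsics, pixels), "origin" and "rotation" of the camera in the world. Camera axes: x right, y down, z forward; pixel columns grow to the right and rows downward; lengths in m; the calibration is good to about 2 mm. A picture is of the moment at which its call begins. There is no depth.
- close_job(): hands the job in; it is judged then, once.
Trained networks look in a picture, given as the dict that the camera call returned (one of the last four; its "shot" number tells which), for a name from the list of things; names that differ only in an ending like _2 or _b are one class to them, and where a whole thing is asked for, a point or a joint stands for the part that bears it (a point fixed in the world has none). Each returns a list of dicts, best first, with "conf" (0 to 1); they miss things now and then, are a little off and sometimes report something else, mostly with a low value. They report only what shows in the picture. A call takes as long as a camera call.
- search_frame(picture, target): "bbox" ([left, top, right, bottom] in pixels, round what is visible of it).
- outline_of(picture, target): "region" (384x512 bool, what is visible of it) and "bbox" ([left, top, right, bottom] in pixels, round what is visible of it).
The state is a dict: "time_s": time; "joints": joint angles; "qd": joint speeds; "joint_torque": joint torques, N m; "tcp_pos": TCP position; "eef_rot": TCP orientation; "contact_force": force on the tool from outside, world axes, zero at the start; "moment": the same for the moment, N m; "gripper_width": finger opening in m; "gripper_force": force on a finger pad.
Only numpy, scipy, OpenCV 4.12 (cv2) and the standard library are available. Lean on these libraries where they do the work, as an engineer would, in place of code of your own. Each camera call takes 0.05 s, during which the arm holds its last target. There are 200 camera calls.

### The job

The compressed air on the valve board is shut off. With a fingertip, push the black selector arm round until it points squarely at the outlet with the yellow collar, and only after that push the spokes of the supply wheel anticlockwise, as seen from above, until the wheel is fully open against its stop. Only push, never pinch the arm or a spoke between the fingers, and leave the loose things on the board and the bench where they are.

Things in the scene. Friction and masses are not known exactly. Their poses are not given: they have to be found in the camera images.
- air_board: (all sizes here in mm) fixed aluminium plate, 260 (its x) x 460 (its y) x 12, lying flat on the bench; origin centre of its underside, z up; its x axis points away from the robot, turned by up to 0.25 rad. It carries the selector valve (on its right, -y), the supply valve (on its left, +y) and three outlets
- selector (a joint): angle of the black selector arm about its upright axis, rad: 0 when it lies along the board's +x axis, growing anticlockwise seen from above; stops at -1.5 and 1.5. It stays where it is left; about 0.22 N m of friction (3 to 4 N at 65 mm from the axis). The outlets stand at -1.05, 0 and 1.05 round it, but which colour is where changes; it starts between two of them
- selector_axis (a point): on the selector's axis at mid-height of its arm (68 above the bench). The arm is a horizontal bar from this axis out to 88, 16 wide and 18 high (59 to 77 above the bench); round hub of radius 19 at the axis, top at 79. Under the arm, outside the 50 x 50 valve body, the space down to the plate (12 above the bench) is free
- selector_tip (a point): middle of the arm's free end, 88 from the axis (a white dot marks the top of this end)
- selector_aim (a point): point in the air on the arm's line, 115 from its axis, which is the outlets' distance: it meets an outlet's port point in plan when the arm points exactly at that outlet
- yellow_port (a point): middle of the upright outlet with the yellow collar, 56 above the plate (top at 72 above the bench); brass foot 32 wide, coloured collar 34 wide, small coloured stub on top; fixed, 115 from the selector's axis
- blue_port (a point): the same on the outlet with the blue collar (not the one wanted)
- red_port (a point): the same on the outlet with the red collar (not the one wanted)
- supply (a joint): angle of the four-spoke supply wheel about its upright axis, rad: 0 fully shut, growing as it opens anticlockwise seen from above; 2.2 fully open against its stop. Starts at 0 to 0.2, stays where it is left; about 0.25 N m of friction (4 N at 62 mm from the axis)
- supply_axis (a point): on the supply wheel's axis at mid-height of its spokes (68 above the bench). Four bare horizontal spokes at 90 degrees, no rim, each from the axis out to 78, 16 wide, 18 high (59 to 77 above the bench); hub radius 19, top at 81; one spoke is red on top, the others green. Under the spokes, outside the 46 x 46 valve body, the space down to the plate is free
- supply_red (a point): middle of the red spoke's end, 78 from the axis. A red dot on the plate lies under the red spoke when fully shut, a green dot when fully open
- blue_tape: loose roll of blue tape lying flat on the valve board between the two valves, outer diameter 84, height 22; origin centre of its underside
- brass_plug: loose brass plug, diameter 22, height 28, standing on the board; origin centre of its underside
- screwdriver: loose screwdriver lying on the bench left of the board
- spray_can: loose spray can, diameter 54, height 150 (the tallest loose thing), standing right of the board
- screw_jar: loose jar, diameter 60, height 70, standing right of the board
- cream_tape: loose roll of cream tape lying flat on the bench left of the board, diameter 100, height 25

How it is judged (in metres and radians):
On the way, in this order (a step that is already met when the one before it is completed fails the run):
1. the selector arm points at the yellow outlet while the supply is still shut (horizontal distance between selector_aim and yellow_port below 0.016 m and value of joint supply below 0.45 rad), for 0.3 s.
2. the supply wheel is opened fully (value of joint supply above 2 rad), for 0.2 s.
At the end, for the whole second after the job is handed in: The selector arm points at the yellow outlet (its line meets it within 16 mm, about 8 degrees), the supply wheel is open to within 0.2 rad of its stop, and both are at rest (horizontal distance between selector_aim and yellow_port below 0.016 m and value of joint supply above 2 rad and velocity of joint selector between -0.05 and 0.05 rad/s and velocity of joint supply between -0.05 and 0.05 rad/s); the robot touches nothing.
It fails at once if the selector arm is pinched between the fingers (both flanks pressed at once) (contact force between the fingers and selector_c2 above 1.5 N and contact force between the fingers and selector_c3 above 1.5 N).
It fails at once if a spoke of the supply wheel is pinched between the fingers (both flanks pressed at once) ((contact force between the fingers and supply_c2 above 1.5 N and contact force between the fingers and supply_c3 above 1.5 N) or (contact force between the fingers and supply_c5 above 1.5 N and contact force between the fingers and supply_c6 above 1.5 N) or (contact force between the fingers and supply_c8 above 1.5 N and contact force between the fingers and supply_c9 above 1.5 N) or (contact force between the fingers and supply_c11 above 1.5 N and contact force between the fingers and supply_c12 above 1.5 N)).
It fails at once if a loose thing is lifted, carried or pushed more than 25 mm from its place (distance of any of blue_tape, brass_plug, screwdriver, spray_can, screw_jar, cream_tape from where it was at the start of the episode above 0.025 m).
It also fails if it takes over 72 s, if anything falls off the work surface, if the arm or the gripper's body presses on something with over 40 N, if the wrist force passes 120 N, or if a joint passes its speed limit or range.

## Working session

There is one attempt and no reset: what is moved stays moved. The work goes in short steps, Python scripts to look and compute and a shell command to move; the robot and the scene stay as the last step left them, time stands still between calls to the robot, and variables do not carry over. Pictures are saved under pics/ and viewed, at most 10 in all, crops included, and the job is handed in when it is done.

```bash
mkdir -p pics
cat > h.py <<'E'
import numpy as np,cv2
from plant import r,capture,search_frame,outline_of,close_job
def ray(p,u,v,z):
    d=np.array(p["rotation"])@np.linalg.inv(p["K"])@np.array([u,v,1.0]); o=np.array(p["origin"])
    return o+d*(z-o[2])/d[2]
def save(p,n): cv2.imwrite("pics/"+n,p["frame"][:,:,::-1])
E
python3 - <<'E'
from h import *
p=capture("top"); save(p,"top1.png")
print(p["origin"],r.get_state()["eef_rot"],r.get_state()["gripper_width"])
for t,z in [("air_board",.012),("yellow_port",.068),("blue_port",.068),("red_port",.068),("selector",.077),("selector_axis",.079),("selector_tip",.077),("supply",.077),("supply_axis",.081),("supply_red",.077),("blue_tape",.022),("brass_plug",.028),("screwdriver",.02),("spray_can",.15),("screw_jar",.07),("cream_tape",.025)]:
    for d in search_frame(p,t)[:1]:
        b=d["bbox"];u,v=(b[0]+b[2])/2,(b[1]+b[3])/2
        print(t,round(d["conf"],2),np.round(b),ray(p,u,v,z).round(3))
E
```

```text
[ 0.36504803 -0.02273655  1.23738307] [ 1.79906987e+02 -7.16044771e-03 -1.75821927e+01] 0.08767306049333556Traceback (most recent call last):
  File "<stdin>", line 7, in <module>
  File "h.py", line 5, in ray
    return o+d*(z-o[2])/d[2]
                        ~^^^
IndexError: invalid index to scalar variable.
```

View pics/top1.png

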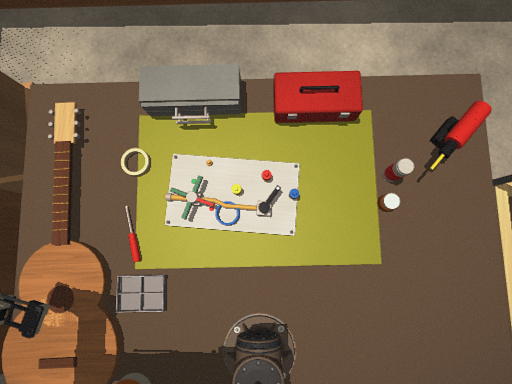

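The top view shows the board at about (165–300, 155–235). The supply wheel is at (192,197) and the selector hub at (264,208), its arm pointing to (278,188) between red (266,175) and blue (294,194). Yellow is at (237,189). The rotation comes as angles, so I'll fix that.

```bash
cat > h.py <<'E'
import numpy as np,cv2
from scipy.spatial.transform import Rotation as Ro
from plant import r,capture,search_frame,outline_of,close_job
def cam(p):
    R=np.array(p["rotation"],float)
    return R if R.shape==(3,3) else Ro.from_euler("xyz",R,degrees=True).as_matrix()
def ray(p,u,v,z):
    d=cam(p)@np.linalg.inv(p["K"])@np.array([u,v,1.0]); o=np.array(p["origin"])
    return o+d*(z-o[2])/d[2]
def save(p,n): cv2.imwrite("pics/"+n,p["frame"][:,:,::-1])
E
python3 - <<'E'
from h import *
p=capture("top")
print(p["rotation"],p["K"])
c=p["frame"][145:245,155:310,::-1]; cv2.imwrite("pics/crop1.png",cv2.resize(c,None,fx=5,fy=5,interpolation=cv2.INTER_CUBIC))
for t,z in [("air_board",.012),("yellow_port",.068),("blue_port",.068),("red_port",.068),("selector",.077),("selector_axis",.079),("selector_tip",.077),("supply",.077),("supply_axis",.081),("supply_red",.077),("blue_tape",.022),("brass_plug",.028),("screwdriver",.02),("spray_can",.15),("screw_jar",.07),("cream_tape",.025)]:
    for d in search_frame(p,t)[:1]:
        b=d["bbox"];u,v=(b[0]+b[2])/2,(b[1]+b[3])/2
        print(t,round(d["conf"],2),np.round(b),ray(p,u,v,z).round(3))
E
```

```text
[-171.9143399     0.47895363  -91.24422804] [[348.07276818   0.         260.75850834]
 [  0.         348.07276818 192.32708336]
 [  0.           0.           1.        ]]
air_board 0.96 [164. 153. 299. 236.] [0.533 0.086 0.012]
yellow_port 0.64 [232. 182. 241. 194.] [0.55  0.066 0.068]
red_port 0.74 [130. 232. 137. 262.] [0.357 0.411 0.068]
selector 0.65 [259. 184. 276. 214.] [ 0.508 -0.039  0.077]
selector_axis 0.64 [259. 185. 281. 210.] [ 0.511 -0.048  0.079]
selector_tip 0.48 [258. 189. 280. 214.] [ 0.499 -0.044  0.077]
supply 0.74 [171. 175. 212. 222.] [0.515 0.216 0.077]
supply_axis 0.64 [171. 175. 212. 217.] [0.522 0.216 0.081]
supply_red 0.75 [168. 174. 213. 220.] [0.519 0.22  0.077]
blue_tape 0.73 [171. 175. 212. 219.] [0.526 0.229 0.022]
screwdriver 0.59 [125. 203. 139. 262.] [0.406 0.436 0.02 ]
spray_can 0.96 [385. 157. 414. 183.] [ 0.58  -0.458  0.15 ]
screw_jar 0.58 [379. 195. 397. 213.] [ 0.482 -0.444  0.07 ]
cream_tape 0.68 [121. 150. 150. 176.] [0.653 0.429 0.025]
```

View pics/crop1.png

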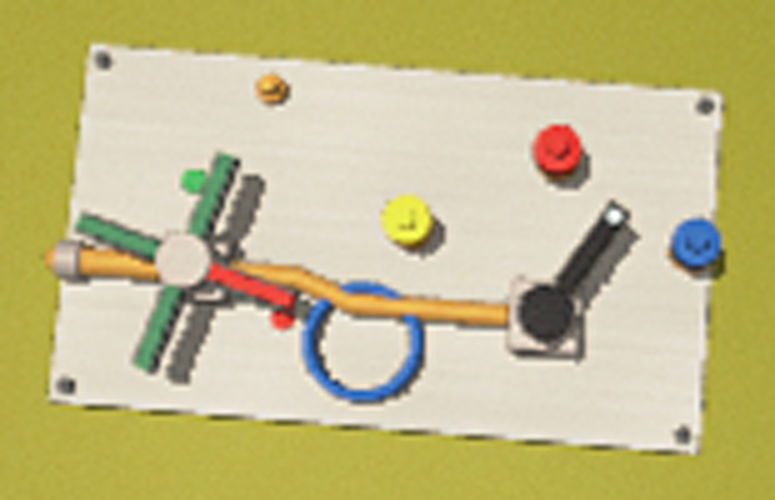

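The crop shows the hub at (547,310) and the arm's white dot at (615,215). Outlets: yellow (407,220), red (557,150), blue (695,243). Supply hub is at (184,258) with the red spoke end at (294,298). An orange hose runs under the spokes to the selector, and the blue tape ring is beneath it.

Run:
```python
from h import *
p=capture("top")
P={}
for n,u,v,z in [("sel",547,311,.079),("dot",615,215,.077),("yel",407,219,.070),("red",557,149,.070),("blu",695,242,.070),("sup",184,259,.081),("rsp",292,299,.077),("gsp",80,222,.077),("g2",228,157,.077),("g3",145,368,.077),("b1",103,60,.013),("b2",705,105,.013),("b3",683,435,.013),("b4",67,385,.013),("gdot",193,181,.012),("rdot",283,319,.012),("tape",362,342,.022),("plug",271,88,.028)]:
    P[n]=ray(p,(u+.5)/5-.5+155,(v+.5)/5-.5+145,z)[:2]; print(n,P[n].round(4))
ang=lambda a:np.degrees(np.arctan2(a[1],a[0])).round(1)
n=np.linalg.norm
for k in("yel","red","blu","dot"):d=P[k]-P["sel"];print(k,n(d).round(4),ang(d))
for k in("rsp","gsp","g2","g3","gdot","rdot"):d=P[k]-P["sup"];print(k,n(d).round(4),ang(d))
print("board y axis",ang(P["b1"]-P["b2"]),ang(P["b4"]-P["b3"]),"x",ang(P["b1"]-P["b4"]))
```

```text
sel [ 0.4807 -0.0264]
dot [ 0.5449 -0.0738]
yel [0.5465 0.0672]
red [ 0.5924 -0.0358]
blu [ 0.5262 -0.1276]
sup [0.521  0.2164]
rsp [0.4928 0.1444]
gsp [0.5484 0.2877]
g2 [0.5908 0.1877]
g3 [0.4488 0.2428]
b1 [0.6766 0.29  ]
b2 [ 0.6332 -0.1434]
b3 [ 0.3982 -0.1196]
b4 [0.4426 0.3123]
gdot [0.5865 0.2245]
rdot [0.4859 0.1602]
tape [0.4675 0.1034]
plug [0.6495 0.1661]
yel 0.1144 54.9
red 0.1121 -4.8
blu 0.111 -65.8
dot 0.0797 -36.4
rsp 0.0772 -111.4
gsp 0.0764 69.0
g2 0.0754 -22.3
g3 0.077 159.9
gdot 0.066 7.1
rdot 0.0662 -122.0
board y axis 84.3 84.1 x -5.5
```

```bash
python3 -m creep '[[0,0.38,-0.91,0,0,0,-3.4],[0,0.38,-0.91,0,0,0,-3.4],[0,0.38,-0.91,0,0,0,-3.4],[0,0.38,-0.91,0,0,0,-3.4],[0,0.38,-0.91,0,0,0,-3.4],[0,0.38,-0.91,0,0,0,-3.4],[0,0.38,-0.91,0,0,0,-3.4],[0,0.38,-0.91,0,0,0,-3.4]]' 10
```

```text
time_s: 1.67
tcp_pos: [0.2802, 0.4603, 0.2267]
eef_rot: [-180.0, 0.0, -44.9]
contact_force: [-0.2, 0.3, -0.1]
gripper_width: 0.0398
gripper_force: 0.0
```

```bash
python3 -m creep '[[0,0.38,-0.91,0,0,0,-3.4],[0,0.38,-0.91,0,0,0,-3.4],[0,0.38,-0.91,0,0,0,-3.4],[0,0.38,-0.91,0,0,0,-3.4],[0,0.38,-0.91,0,0,0,-3.4],[0,0.38,-0.91,0,0,0,-3.4],[0,0.38,-0.91,0,0,0,-3.4],[0,0.38,-0.91,0,0,0,-3.4]]' | sed -n 2,3p
python3 -m creep '[[0,0.38,-0.91,0,0,0,-3.4],[0,0.38,-0.91,0,0,0,-3.4],[0,0.38,-0.91,0,0,0,-3.4],[0,0.38,-0.91,0,0,0,-3.4],[0,0.38,-0.91,0,0,0,-3.4],[0,0.38,-0.91,0,0,0,-3.4],[0,0.38,-0.91,0,0,0,-3.4],[0,0.38,-0.91,0,0,0,-3.4]]' | sed -n 2,3p
python3 -m creep '[[0,0.38,-0.91,0,0,0,-3.4],[0,0.38,-0.91,0,0,0,-3.4],[0,0.38,-0.91,0,0,0,-3.4],[0,0.38,-0.91,0,0,0,-3.4],[0,0.38,-0.91,0,0,0,-3.4],[0,0.38,-0.91,0,0,0,-3.4],[0,0.38,-0.91,0,0,0,-3.4],[0,0.38,-0.91,0,0,0,-3.4]]'
python3 -m creep '[[0,0,0,0,0,0,0],[0,0,0,0,0,0,0]]'
```

```text
tcp_pos: [0.3562, 0.2783, 0.2268]
eef_rot: [-180.0, 0.0, -72.1]
tcp_pos: [0.4322, 0.0963, 0.2269]
eef_rot: [-180.0, 0.0, -99.3]
time_s: 3.67
tcp_pos: [0.5082, -0.0858, 0.2268]
eef_rot: [-180.0, 0.0, -126.5]
contact_force: [0.5, 0.4, -0.5]
gripper_width: 0.0004
gripper_force: 0.0
time_s: 3.83
tcp_pos: [0.5079, -0.0856, 0.2263]
eef_rot: [180.0, -0.0, -126.5]
contact_force: [-0.7, 0.4, 0.3]
gripper_width: 0.0005
gripper_force: 0.0
```

```bash
python3 -m creep '[[0,0,0,-1,0,0,0],[0,0,0,-1,0,0,0],[0,0,0,-1,0,0,0],[0,0,0,-1,0,0,0],[0,0,0,-1,0,0,0],[0,0,0,-0.5,0,0,0],[0,0,0,0,0,0,0]]'
python3 - <<'E'
from h import *
p=capture("wrist"); save(p,"w1.png")
E
```

```text
time_s: 4.42
tcp_pos: [0.5056, -0.084, 0.0864]
eef_rot: [179.8, -0.2, -126.3]
contact_force: [-0.1, -0.4, -0.5]
gripper_width: 0.0002
gripper_force: 0.0
```

View pics/w1.png

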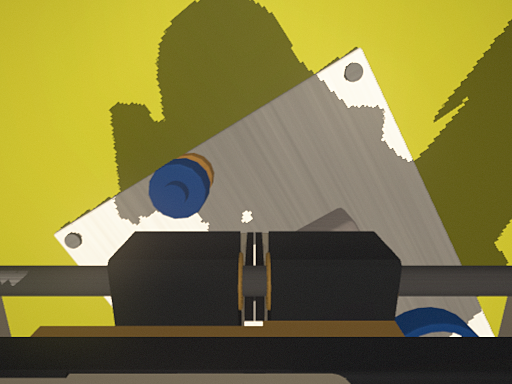

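The wrist view shows the blue outlet at (180,187), clear of the fingers, with bare plate below them. The arm is hidden behind the fingers. I'll lower, then push.

```bash
python3 -m creep '[[0,0,0,-0.5,0,0,0],[0,0,0,-0.4,0,0,0],[0,0,0,0,0,0,0]]'
python3 - <<'E'
import numpy as np
S=np.array([.4807,-.0264])
# finger centre offset d behind arm centreline, radius rr; arm angle a
def pos(a,d=.0185,rr=.058):
    a=np.radians(a);e=np.array([np.cos(a),np.sin(a)]);t=np.array([-e[1],e[0]]);return S+rr*e-d*t
from plant import r
p=np.array(r.get_state()["tcp_pos"][:2]);
for a in np.arange(-36.4,60,5.7):
    q=pos(a);print(round(a,1),q.round(4),((q-p)/.025).round(2));p=q
E
```

```text
time_s: 4.72
tcp_pos: [0.5073, -0.0842, 0.066]
eef_rot: [179.9, -0.0, -126.4]
contact_force: [0.3, -0.3, 0.2]
gripper_width: 0.0008
gripper_force: 0.0
-36.4 [ 0.5164 -0.0757] [0.36 0.34]
-30.7 [ 0.5211 -0.0719] [0.19 0.15]
-25.0 [ 0.5254 -0.0677] [0.17 0.17]
-19.3 [ 0.5293 -0.063 ] [0.16 0.19]
-13.6 [ 0.5327 -0.058 ] [0.14 0.2 ]
-7.9 [ 0.5356 -0.0527] [0.12 0.21]
-2.2 [ 0.5379 -0.0471] [0.09 0.22]
3.5 [ 0.5397 -0.0413] [0.07 0.23]
9.2 [ 0.5409 -0.0354] [0.05 0.24]
14.9 [ 0.5415 -0.0294] [0.02 0.24]
20.6 [ 0.5415 -0.0233] [-0.    0.24]
26.3 [ 0.5409 -0.0173] [-0.02  0.24]
32.0 [ 0.5397 -0.0114] [-0.05  0.24]
37.7 [ 0.5379 -0.0056] [-0.07  0.23]
43.4 [0.5356 0.    ] [-0.09  0.22]
49.1 [0.5327 0.0053] [-0.12  0.21]
54.8 [0.5293 0.0103] [-0.14  0.2 ]
```

```bash
python3 -m creep '[[0,0.18,0.17,-0.15,0,0,0],[0,0.18,0.17,0,0,0,0],[0,0.19,0.15,0,0,0,5.7],[0,0.17,0.17,0,0,0,5.7],[0,0.16,0.19,0,0,0,5.7],[0,0.14,0.2,0,0,0,5.7],[0,0.12,0.21,0,0,0,5.7],[0,0.09,0.22,0,0,0,5.7]]'
python3 -m creep '[[0,0.07,0.23,0,0,0,5.7],[0,0.05,0.24,0,0,0,5.7],[0,0.02,0.24,0,0,0,5.7],[0,0,0.24,0,0,0,5.7],[0,-0.02,0.24,0,0,0,5.7],[0,-0.05,0.24,0,0,0,5.7],[0,0,0,0,0,0,0]]'
python3 - <<'E'
from h import *
p=capture("top")
c=p["frame"][145:245,155:310,::-1]; cv2.imwrite("pics/crop2.png",cv2.resize(c,None,fx=5,fy=5,interpolation=cv2.INTER_CUBIC))
E
```

```text
time_s: 5.38
tcp_pos: [0.5387, -0.0475, 0.0631]
eef_rot: [179.9, -0.0, -91.9]
contact_force: [-2.1, -3.2, -0.9]
gripper_width: -0.0001
gripper_force: 1.7
time_s: 5.97
tcp_pos: [0.5412, -0.0108, 0.0634]
eef_rot: [-179.9, -0.0, -57.7]
contact_force: [0.8, 0.6, -0.5]
gripper_width: 0.0007
gripper_force: 0.0
```

View pics/crop2.png

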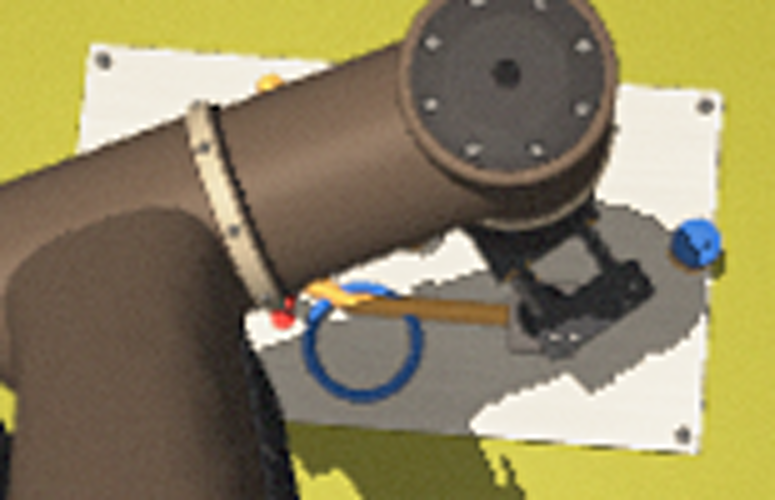

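The robot hides the selector, but the 3.8 N contact matches the friction expected. I'll push on to just short of the goal, back off and look.

```bash
python3 -m creep '[[0,-0.07,0.23,0,0,0,5.7],[0,-0.09,0.22,0,0,0,5.7],[0,-0.12,0.21,0,0,0,5.7],[0,-0.08,0.11,0,0,0,3],[0,0,0,0,0,0,0]]'
python3 -m creep '[[0,0.4,-0.3,0,0,0,0],[0,0.4,-0.3,0,0,0,0],[0,0,0,1,0,0,0],[0,0,0,1,0,0,0],[0,0.5,-1,1,0,0,0],[0,0.5,-1,1,0,0,0],[0,0,-1,0.5,0,0,0],[0,0,-1,0,0,0,0]]'
python3 -m creep '[[0,0,-1,0,0,0,0],[0,0,-1,0,0,0,0],[0,0,-1,0,0,0,0],[0,0,-1,0,0,0,0],[0,0,-1,0,0,0,0],[0,0,-1,0,0,0,0],[0,0,0,0,0,0,0]]'
python3 - <<'E'
from h import *
p=capture("top")
c=p["frame"][145:245,155:310,::-1]; cv2.imwrite("pics/crop3.png",cv2.resize(c,None,fx=5,fy=5,interpolation=cv2.INTER_CUBIC))
E
```

```text
time_s: 6.43
tcp_pos: [0.5324, 0.0081, 0.0635]
eef_rot: [-179.9, -0.1, -37.9]
contact_force: [1.1, -0.2, 0.5]
gripper_width: 0.0005
gripper_force: 0.3
time_s: 7.1
tcp_pos: [0.5794, -0.1097, 0.179]
eef_rot: [-179.8, -0.3, -38.0]
contact_force: [0.7, -0.1, 0.1]
gripper_width: 0.0005
gripper_force: 0.0
time_s: 7.68
tcp_pos: [0.5761, -0.2625, 0.1748]
eef_rot: [179.9, 0.0, -38.2]
contact_force: [-0.0, 0.5, -0.4]
gripper_width: 0.0005
gripper_force: 0.0
```

View pics/crop3.png

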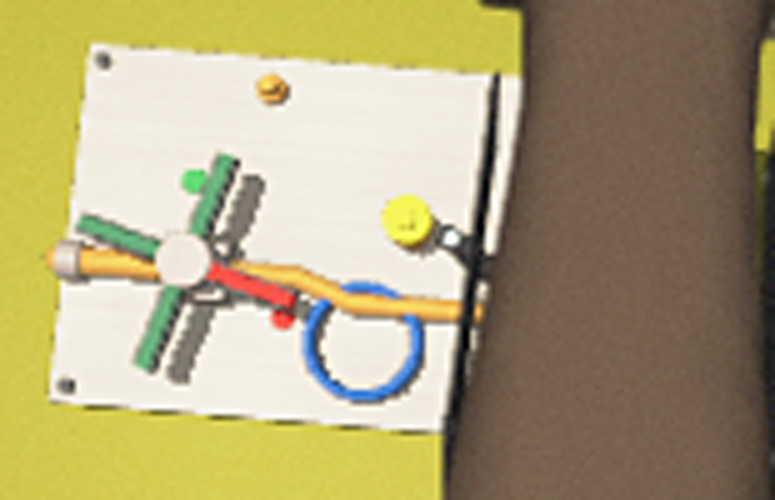

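The white dot is at (452,238) with the yellow outlet at (407,220) beyond it. I'll put numbers to the pointing error and plan the supply push.

Run:
```python
from h import *
p=capture("top"); f=lambda u,v,z:ray(p,(u+.5)/5-.5+155,(v+.5)/5-.5+145,z)[:2]
S=np.array([.4807,-.0264]);d=f(452,238,.077)-S
print(np.linalg.norm(d),np.degrees(np.arctan2(d[1],d[0])))
C=np.array([.521,.2164])
def pos(a,d=.0185,rr=.056):
    a=np.radians(a);e=np.array([np.cos(a),np.sin(a)]);t=np.array([-e[1],e[0]]);return C+rr*e-d*t
s=r.get_state();q=np.array(s["tcp_pos"][:2]);print(q,s["joints"])
for a,dd in [(-21.5,.034),(-21.5,.0185)]+[(x,.0185) for x in np.arange(-15.5,108,6)]:
    n=pos(a,dd);print(round(a,1),n.round(4),((n-q)/.025).round(2));q=n
```

```text
0.08095232197765712 50.92763673607955
[ 0.5761463 -0.2595707] [-6.58740764e+00  1.86427701e+01 -9.12953119e+00 -6.47258295e-03
 -6.22848949e+01  5.84311326e+01]
-21.5 [0.5606 0.1642] [-0.62 16.95]
-21.5 [0.5663 0.1787] [0.23 0.58]
-15.5 [0.57   0.1836] [0.15 0.2 ]
-9.5 [0.5732 0.1889] [0.13 0.21]
-3.5 [0.5758 0.1945] [0.1  0.22]
2.5 [0.5778 0.2004] [0.08 0.23]
8.5 [0.5791 0.2064] [0.05 0.24]
14.5 [0.5798 0.2125] [0.03 0.25]
20.5 [0.5799 0.2187] [0.   0.25]
26.5 [0.5794 0.2248] [-0.02  0.25]
32.5 [0.5782 0.2309] [-0.05  0.24]
38.5 [0.5763 0.2368] [-0.07  0.24]
44.5 [0.5739 0.2425] [-0.1   0.23]
50.5 [0.5709 0.2478] [-0.12  0.22]
56.5 [0.5673 0.2529] [-0.14  0.2 ]
62.5 [0.5633 0.2575] [-0.16  0.19]
68.5 [0.5587 0.2617] [-0.18  0.17]
74.5 [0.5538 0.2654] [-0.2   0.15]
80.5 [0.5485 0.2686] [-0.21  0.13]
86.5 [0.5429 0.2712] [-0.22  0.1 ]
92.5 [0.537  0.2732] [-0.23  0.08]
98.5 [0.531  0.2745] [-0.24  0.05]
104.5 [0.5249 0.2752] [-0.25  0.03]
```

The arm is at 50.9° and yellow at about 54.7°. That's within tolerance, but I'll nudge it ~3.5° to be square.

```bash
python3 -m creep '[[0,-0.1,1,0,0,0,0],[0,-0.1,1,0,0,0,0],[0,-0.1,1,0,0,0,0],[0,-0.1,1,0,0,0,0],[0,-0.1,1,0,0,0,0],[0,-0.1,1,0,0,0,0],[0,-0.1,1,0,0,0,0],[0,-0.1,1,0,0,0,0]]'
python3 -m creep '[[0,-0.1,1,0,0,0,0],[0,-0.05,1,0,0,0,0],[0,0,0.1,0,0,0,0],[0,0,0,0,0,0,0]]'
```

```text
time_s: 8.45
tcp_pos: [0.5562, -0.0559, 0.1755]
eef_rot: [-180.0, 0.0, -37.9]
contact_force: [-0.0, -0.4, -0.5]
gripper_width: 0.0005
gripper_force: 0.0
time_s: 8.78
tcp_pos: [0.5527, -0.0033, 0.1756]
eef_rot: [-180.0, -0.0, -37.8]
contact_force: [0.0, -0.7, 0.5]
gripper_width: 0.0002
gripper_force: 0.0
```

```bash
python3 -m creep '[[0,0,0,-1,0,0,0],[0,0,0,-1,0,0,0],[0,0,0,-1,0,0,0],[0,0,0,-1,0,0,0],[0,0,0,-0.46,0,0,0],[0,0,0,0,0,0,2],[0,0,0,0,0,0,0]]'
python3 -m creep '[[0,-0.3,0.18,0,0,0,0],[0,-0.3,0.18,0,0,0,0],[0,-0.16,0.09,0,0,0,0],[0,-0.16,0.09,0,0,0,0],[0,0,0,0,0,0,0],[0,0,0,0,0,0,0]]'
python3 -m creep '[[0,0.4,-0.3,0,0,0,0],[0,0.4,-0.3,0,0,0,0],[0,0,0,1,0,0,0],[0,0,0,1,0,0,0],[0,0,0,1,0,0,0],[0,0,0,1,0,0,0],[0,0,0,0.5,0,0,0],[0,0,0,0,0,0,0]]'
```

```text
time_s: 9.37
tcp_pos: [0.5521, -0.0059, 0.0627]
eef_rot: [179.9, 0.1, -35.9]
contact_force: [-0.1, 0.6, 0.5]
gripper_width: 0.0003
gripper_force: 0.0
time_s: 9.87
tcp_pos: [0.5295, 0.0088, 0.0643]
eef_rot: [-180.0, -0.0, -35.8]
contact_force: [0.9, -0.3, 0.2]
gripper_width: 0.0006
gripper_force: 0.0
time_s: 10.53
tcp_pos: [0.5524, -0.007, 0.1798]
eef_rot: [-179.8, -0.2, -35.9]
contact_force: [-0.3, 0.2, 0.4]
gripper_width: 0.0005
gripper_force: 0.0
```

```bash
python3 -m creep '[[0,0.03,0.57,0,0,0,-6.3],[0,0.03,0.57,0,0,0,-6.3],[0,0.03,0.57,0,0,0,-6.3],[0,0.03,0.57,0,0,0,-6.3],[0,0.03,0.57,0,0,0,-6.3],[0,0.03,0.57,0,0,0,-6.3]]'
python3 -m creep '[[0,0.03,0.57,0,0,0,-6.3],[0,0.03,0.57,0,0,0,-6.3],[0,0.03,0.57,0,0,0,-6.3],[0,0.03,0.57,0,0,0,-6.3],[0,0.03,0.57,0,0,0,-6.3],[0,0.03,0.57,0,0,0,-6.3],[0,0,0,0,0,0,0],[0,0,0,0,0,0,0]]'
python3 - <<'E'
from h import *
p=capture("top")
c=p["frame"][145:245,155:310,::-1]; cv2.imwrite("pics/crop4.png",cv2.resize(c,None,fx=5,fy=5,interpolation=cv2.INTER_CUBIC))
E
```

```text
time_s: 11.03
tcp_pos: [0.5545, 0.079, 0.1754]
eef_rot: [179.9, -0.0, -74.0]
contact_force: [0.5, -0.1, 0.2]
gripper_width: 0.0008
gripper_force: 0.0
time_s: 11.7
tcp_pos: [0.5589, 0.1644, 0.1753]
eef_rot: [179.9, -0.1, -111.3]
contact_force: [-0.4, -0.2, 0.3]
gripper_width: 0.0004
gripper_force: 0.0
```

View pics/crop4.png

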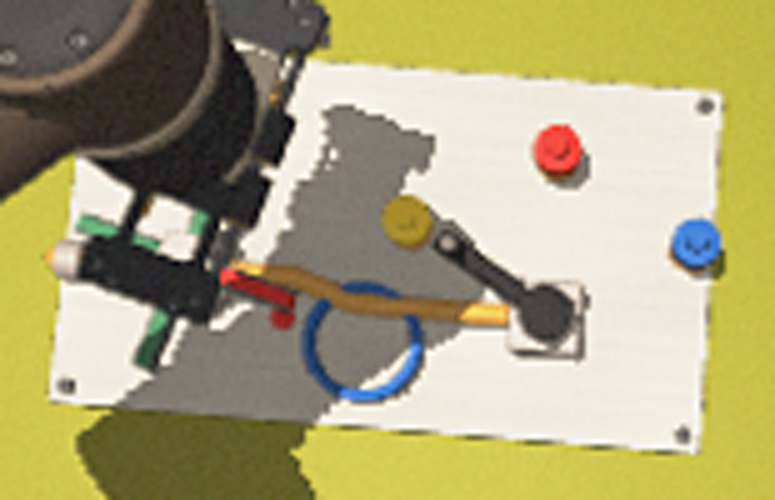

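The dot is now at (450,242), so the arm points at about 53–54°, square on yellow. The supply wheel is unmoved. Next I'll lower behind the far-right spoke and push.

```bash
python3 -m creep '[[0,0,0,-1,0,0,0],[0,0,0,-1,0,0,0],[0,0,0,-1,0,0,0],[0,0,0,-0.7,0,0,0],[0,0,0,-0.4,0,0,0],[0,0,0,-0.4,0,0,0],[0,0,0,0,0,0,0]]'
python3 -m creep '[[0,0.14,0.29,0,0,0,0],[0,0.14,0.29,0,0,0,0],[0,0.15,0.2,0,0,0,6],[0,0.13,0.21,0,0,0,6],[0,0.1,0.22,0,0,0,6],[0,0.08,0.23,0,0,0,6],[0,0.05,0.24,0,0,0,6],[0,0.03,0.25,0,0,0,6]]'
python3 -m creep '[[0,0,0.25,0,0,0,6],[0,-0.02,0.25,0,0,0,6],[0,-0.05,0.24,0,0,0,6],[0,-0.07,0.24,0,0,0,6],[0,-0.1,0.23,0,0,0,6],[0,-0.12,0.22,0,0,0,6],[0,-0.14,0.2,0,0,0,6],[0,-0.16,0.19,0,0,0,6]]'
```

```text
time_s: 12.33
tcp_pos: [0.558, 0.1635, 0.0621]
eef_rot: [179.9, -0.1, -111.5]
contact_force: [0.2, -0.8, 0.7]
gripper_width: 0.0006
gripper_force: 0.0
time_s: 13.0
tcp_pos: [0.5799, 0.213, 0.0649]
eef_rot: [-180.0, -0.0, -75.2]
contact_force: [0.0, -4.3, -0.5]
gripper_width: 0.0005
gripper_force: 2.1
time_s: 13.67
tcp_pos: [0.5635, 0.2589, 0.065]
eef_rot: [-180.0, -0.1, -27.1]
contact_force: [1.9, -4.2, -0.5]
gripper_width: 0.0008
gripper_force: 1.9
```

```bash
python3 -m creep '[[0,-0.18,0.17,0,0,0,6],[0,-0.2,0.15,0,0,0,6],[0,-0.21,0.13,0,0,0,6],[0,-0.22,0.1,0,0,0,6]]'
python3 -m creep '[[0,-0.11,0.04,0,0,0,3],[0,-0.11,0.04,0,0,0,3],[0,0,0,0,0,0,0]]'
python3 -m creep '[[0,-0.12,0.03,0,0,0,3],[0,0,0,0,0,0,0]]'
```

```text
time_s: 14.0
tcp_pos: [0.5437, 0.2733, 0.0652]
eef_rot: [-179.9, -0.2, -3.1]
contact_force: [4.3, -2.1, -2.1]
gripper_width: 0.0005
gripper_force: 1.9
time_s: 14.25
tcp_pos: [0.5379, 0.2756, 0.0653]
eef_rot: [-179.9, -0.2, 2.7]
contact_force: [0.9, -0.5, 0.4]
gripper_width: 0.0003
gripper_force: 0.6
time_s: 14.42
tcp_pos: [0.5352, 0.2763, 0.0652]
eef_rot: [-179.9, -0.2, 5.6]
contact_force: [2.4, 1.7, 0.8]
gripper_width: 0.0005
gripper_force: 1.1
```

```bash
python3 -m creep '[[0,-0.12,0.02,0,0,0,0],[0,0,0,0,0,0,0]]'
python3 -m creep '[[0,-0.12,0,0,0,0,0],[0,0,0,0,0,0,0]]'
```

```text
time_s: 14.58
tcp_pos: [0.5326, 0.2765, 0.0651]
eef_rot: [-179.9, -0.2, 5.4]
contact_force: [5.6, 0.1, 1.1]
gripper_width: 0.0005
gripper_force: 2.8
time_s: 14.75
tcp_pos: [0.5322, 0.2767, 0.0654]
eef_rot: [-179.9, -0.5, 5.5]
contact_force: [19.0, -3.8, -6.3]
gripper_width: 0.0007
gripper_force: 9.2
```

19 N with no motion means it's against the stop. I'll back off, retreat and look.

```bash
python3 -m creep '[[0,0.3,0,0,0,0,0],[0,0.4,0,0,0,0,0],[0,0,0,0,0,0,0],[0,0,0,1,0,0,0],[0,0,0,1,0,0,0],[0,0,0,1,0,0,0],[0,0,0,1,0,0,0],[0,0,0,1,0,0,0]]'
python3 -m creep '[[0,-0.5,1,0.5,0,0,0],[0,-0.5,1,0,0,0,0],[0,-0.5,1,0,0,0,0],[0,-0.5,1,0,0,0,0],[0,-0.5,1,0,0,0,0],[0,-0.5,1,0,0,0,0],[0,-0.5,1,0,0,0,0],[0,-0.5,1,0,0,0,0]]'
python3 -m creep '[[0,-0.5,1,0,0,0,0],[0,-0.5,1,0,0,0,0],[0,-0.5,1,0,0,0,0],[0,0,0,0,0,0,0],[0,0,0,0,0,0,0],[0,0,0,0,0,0,0]]'
python3 - <<'E'
from h import *
p=capture("top")
c=p["frame"][145:245,155:310,::-1]; cv2.imwrite("pics/crop5.png",cv2.resize(c,None,fx=5,fy=5,interpolation=cv2.INTER_CUBIC))
E
```

```text
time_s: 15.42
tcp_pos: [0.5447, 0.275, 0.1897]
eef_rot: [180.0, 0.1, 5.5]
contact_force: [-0.2, -0.1, -1.8]
gripper_width: 0.0003
gripper_force: 0.0
time_s: 16.08
tcp_pos: [0.4441, 0.4761, 0.201]
eef_rot: [180.0, 0.1, 5.5]
contact_force: [0.3, 0.6, -0.3]
gripper_width: 0.0006
gripper_force: 0.0
time_s: 16.58
tcp_pos: [0.4075, 0.5497, 0.2008]
eef_rot: [179.9, 0.1, 5.5]
contact_force: [0.3, -0.8, 0.3]
gripper_width: 0.0003
gripper_force: 0.0
```

View pics/crop5.png

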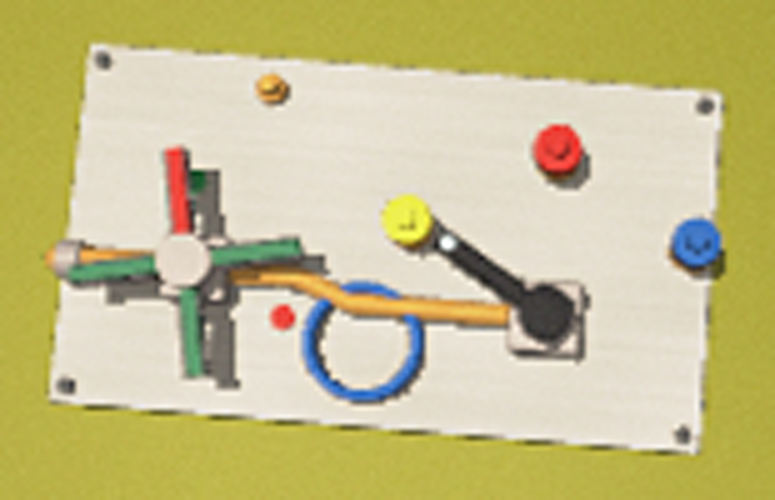

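The red spoke now ends at (176,150), beside the green dot, about 116° round and against the stop. The selector arm points squarely at yellow, its dot at (448,242). Tape and plug are unmoved, and the robot is clear.

```bash
python3 -c "
from plant import close_job
print(close_job())"
```

```text
the job is handed in; nothing more can be done
None
```

The selector arm points squarely at the yellow outlet, the supply wheel was then pushed open to its stop, the tape and plug on the board are where they were, and the job is handed in; no verdict came back.

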